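# Close the label printer and hold its two restart keys

### The arm

A 6-joint arm with a two-finger parallel gripper is mounted at the origin on the work surface. World frame = base frame: x ahead of the robot, y to its left, z up, the work surface at z = 0. Lengths are in m, angles in rad, forces in N, time in s.
With the tool pointing down it reaches from about 0.35 to 0.775 m from the base axis. Payload 5.5 kg.
Tool frame: the origin (TCP) lies between the finger pads; the fingertips stand ahead of it and the grasp point (between the pads) lies 5 mm behind it (finger_overhang is the z of the fingertips in the tool frame, in m); z points along the fingers, y is the line along which they close (so a half turn about z gives the same grasp; the last joint's range is limited). The gripper opens to 85 mm and grips with 20 to 120 N. Pads are 22 mm wide; open, the fingers measure 114 mm over their backs; the gripper's body (76 mm by 85 mm) begins 54 mm behind the grasp point. The pads swing forward as they close: fully open they stand 13 mm farther back than shut.
Start: joints at [-1.357, 0.313, 0.046, 1.304, 0, 1.431], TCP at [0.199, -0.539, 0.219] pointing down, gripper open.
Joint ranges: [-2.76, 2.76], [-0.86, 1.69], [-1.03, 1.26], [-2.2, 2.34], [-1.47, 1.5], [-3.14, 3.14]. Speed limits (rad/s): [2.57, 2.57, 3.14, 3.14, 3.14, 3.14].

### API

Orientations are given as a unit quaternion [w, x, y, z].
In Python, from workcell import * gives the robot as it stands. The module is installed in compiled form; this text tells all that it offers.
- The arm moves only by the tool jog_arm, never from a script. Its argument "steps" is text: rows parted by semicolons, each of 7 numbers parted by spaces: the shift along the tool's x, y, z in mm, then the turn, a rotation vector about the tool's x, y, z in degrees, then the gripper command: -1 is shut, 1 is fully open, values between are in proportion. A call has 1 to 5 rows; each row shifts and turns the commanded pose from where the row before left it, along the tool's axes as they then stand; what a row does not reach is not made up. A row lasts 1/12 s, in which the tool goes at most 41.7 mm and 7.16 degrees, less where a joint would pass 70% of its speed; a pose out of reach is approached as far as the arm can. A call is refused whole if a number of a shift passes 41.7 or a number of a turn 7.16, either way. A call with a gripper value outside its range is refused whole. The fingers move at their own pace and stop on an object; "newtons" is the grip in N (left out, the last holds). Time passes only in rows, so rows that do not move let the fingers close. It gives the time, the measured TCP pose, the force, the opening and the grip force at its end, in the units of the state.
- observe(): the state, without advancing time (a new reading comes with each control period).
- camera(name): name is "scene" or "top"; returns the picture (400x640x3 uint8, blue, green, red); there is no depth.
- get_calibration(name): a dict with "fovy" (degrees; the focal length in pixels is half the picture's height over the tangent of half this angle, whatever the lens; pixels are square), "cx", "cy" (the principal point, pixels), "D" ([k1, k2, p1, p2, k3] as OpenCV has them; the pictures are not rectified), "R" (3x3) and "t" (3): a world point X has camera coordinates R X + t. Camera axes: x right, y down, z forward; pixel columns grow to the right and rows downward; lengths in m; the calibration is good to about 2 mm. A picture is of the moment at which its call begins. get_calibration takes no time and is no camera call.
- job_done(): hands the job in; it is judged then, once.
The state is a dict: "time_s": time; "joint_positions": joint angles; "joint_vel": joint speeds; "joint_torque": joint torques, N m; "tool_pos": TCP position; "eef_rot": TCP orientation; "ft_force": force on the tool from outside, world axes, zero at the start; "moment": the same for the moment, N m; "finger_gap": opening from 0.0 (shut) to 1.0 (fully open); "grip_force": force on a finger pad.
Only numpy, scipy, OpenCV 4.12 (cv2) and the standard library are available. Lean on these libraries where they do the work, as an engineer would, in place of code of your own. Each camera call takes 0.05 s, during which the arm holds its last target. There are 200 camera calls.

### The job

The label printer on the desk has just been reloaded: push its open cover all the way shut, then restart it by pressing its two round keys down together, one under each fingertip, keeping both fully down for at least two seconds before letting go. Do not press the small square key between them or press one round key on its own. Nothing is to be gripped or lifted, and the mug, the stapler and the spare label roll stay where they are.

Things in the scene. Friction and masses are not known exactly. Their poses are not given: they have to be found in the camera images.
- printer: label printer, fixed: beige box 220 (x) by 190 (y) by 100 mm high. Origin: centre of its underside; x runs from its front (label slot, keys) to its rear, z up. Flat front deck (x -110 to -38 mm) at z = 100 mm with three dark keys in a row at x = -78 mm: round at y = +30, small square at y = 0, round at y = -30 mm. Behind the deck the top is the hinged cover
- cover (a joint): opening angle of the grey cover, rad: 0 shut, starts 0.35 to 0.65, stop at 1.2. Plate 134 mm long, 190 wide, 12 thick, hinged at the printer's rear, front edge rises; the stiff hinge keeps any angle (no spring, no latch); 1 to 2 N down on its front half pushes it shut. Shut, its top is level with the deck, 100 mm above the desk
- cover_hinge (a point): point on the cover's hinge axis (along the printer's y), at the middle of its width; at (98, 0, 88) mm in the printer's frame
- cover_edge (a point): middle of the upper front edge of the cover; moves with it; 134 mm from the hinge along the plate and 12 mm above its underside. Shut, it is at (-36, 0, 100) mm in the printer's frame
- key_left (a joint): depression of the round key at the printer's +y side, m: 0 up, 0.007 fully down. Spring return: about 0.5 N starts it, about 4 N holds it fully down (8 N for the pair)
- key_left_top (a point): centre of the top face of that key, which moves with it: flat, round, 26 mm in diameter; 11 mm above the deck when up, 4 mm when fully down
- key_right (a joint): depression of the round key at the printer's -y side, m: like key_left
- key_right_top (a point): centre of the top face of that key; same size as key_left, 60 mm from it centre to centre
- key_feed (a joint): depression of the small square key midway between the round ones, m: 0 up, 0.003 fully down, about 2 N. It is to be left alone
- key_feed_top (a point): centre of the top face of the square key, 14 by 14 mm, 5 mm above the deck
- mug: white mug, loose bystander, 76 mm in diameter, 88 mm high, handle at its +y; origin at the centre of its underside
- stapler: stapler lying on its base, loose bystander, 125 mm (x) by 34 mm (y) by 51 mm high; origin at the centre of its underside
- label_roll: spare roll of labels standing on end, loose bystander, paper, 68 mm in diameter with a 26 mm hole, 58 mm high; origin at the centre of its underside

How it is judged:
By the outcome, as a careful person would: the job done as asked, in the order asked, and still so for the second after the job is handed in, with the robot touching nothing.
It also fails if it takes over 48 s, if anything falls off the work surface, if the arm or the gripper's body presses on something with over 40 N, if the wrist force passes 120 N, or if a joint passes its speed limit or range.

## Working session

There is one attempt and no reset: what is moved stays moved. The work goes in short steps, Python scripts to look and compute and a tool call to move; the robot and the scene stay as the last step left them, time stands still between calls to the robot, and variables do not carry over. Pictures are saved under pics/ and viewed, at most 10 in all, crops included, and the job is handed in when it is done.

Besides the shell and the picture viewer there is one more tool, called by a JSON object that holds its "op" and its "data", one argument or row to a line. jog_arm: Moves the arm, as the interface text tells. Its arguments: {"type":"object","properties":{"steps":{"type":"string"},"newtons":{"type":"number"}},"required":["steps"]}

```bash
mkdir -p pics
python3 - <<'E'
from workcell import *
import cv2
for n in("scene","top"):
    cv2.imwrite(f"pics/{n}0.png",camera(n)); c=get_calibration(n); print(n,c)
s=observe(); print(s)
try: print(finger_overhang)
except Exception as e: print(e)
E
```

```text
scene {'fovy': 45.91626023209564, 'cx': 323.10574273574133, 'cy': 189.34757563852665, 'D': array([-0.11433587,  0.        ,  0.        ,  0.        ,  0.        ]), 'R': array([[ 0.81399309,  0.58077005, -0.01101856],
       [ 0.38810181, -0.55787193, -0.7335911 ],
       [-0.43219468,  0.59286176, -0.6795018 ]]), 't': array([-0.46924252, -0.10516548,  1.1995802 ])}
top {'fovy': 52.75418298091828, 'cx': 321.9185223621379, 'cy': 201.735878736828, 'D': array([-0.01433004,  0.        ,  0.        ,  0.        ,  0.        ]), 'R': array([[ 0.00805108, -0.99947523,  0.03137602],
       [-0.98736421, -0.01291166, -0.15794048],
       [ 0.15826272, -0.02970797, -0.98695002]]), 't': array([0.02840032, 0.56623929, 0.75485255])}
{'time_s': 0.1, 'joint_positions': array([-1.35661437e+00,  3.13954506e-01,  4.51169296e-02,  1.30362274e+00,
       -7.90179675e-06,  1.43117238e+00]), 'joint_vel': array([ 0.00170777, -0.00201017,  0.00180875,  0.00123611,  0.00030435,
        0.00069801]), 'joint_torque': array([ 2.18031768e-03, -4.81722951e+01,  2.99245369e+01,  1.27310038e-02,
       -1.59753426e-04, -1.44307597e-05]), 'tool_pos': array([ 0.19909445, -0.53892605,  0.21789141]), 'eef_rot': array([-8.31270155e-04,  9.84393096e-01,  1.75981648e-01, -3.49569305e-05]), 'ft_force': array([ 0.92391022, -0.70196988, -0.25631992]), 'moment': array([-0.01387547, -0.01832566, -0.00986617]), 'grip_force': 0.0, 'finger_gap': 0.9976097178136748}
0.014
```

View pics/scene0.png

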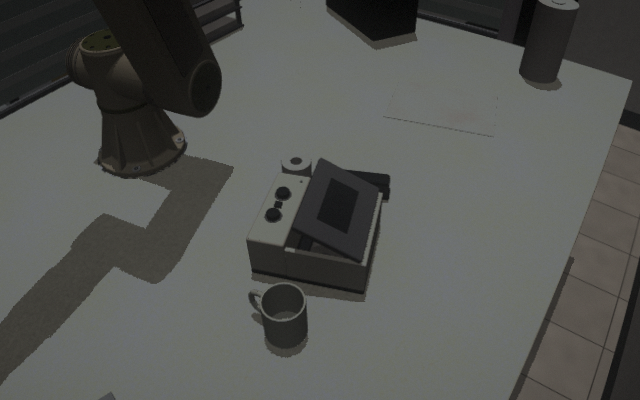

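View pics/top0.png

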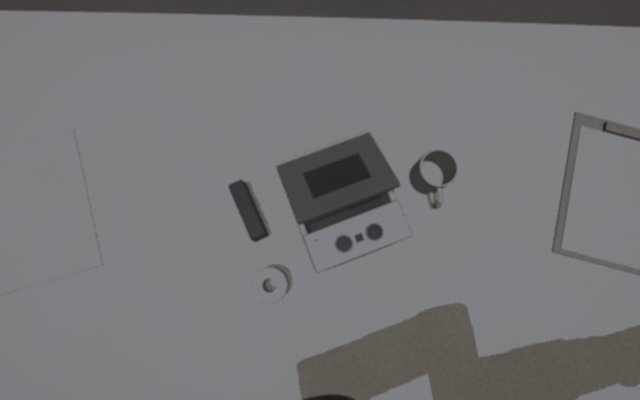

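The scene view shows the printer with round keys at about (283,193) for +y and (273,215) for -y. In the top view they are at (344,244) and (374,232), with the square key at (359,238). The cover's front edge runs from (300,222) to (398,185) in the top view and from about (322,160) to (294,237) in the scene view.

```bash
cat > h.py <<'E'
from workcell import *
import cv2, numpy as np
def K(n):
    c=get_calibration(n); f=200/np.tan(np.radians(c["fovy"])/2)
    return np.array([[f,0,c["cx"]],[0,f,c["cy"]],[0,0,1]]),c
def norm(n,p):
    k,c=K(n); return cv2.undistortPoints(np.float64(p).reshape(-1,1,2),k,c["D"]).reshape(-1,2)
def tri(ps,pt):
    P=[np.c_[get_calibration(n)["R"],get_calibration(n)["t"]] for n in("scene","top")]
    X=cv2.triangulatePoints(P[0],P[1],norm("scene",ps).T,norm("top",pt).T); return (X[:3]/X[3]).T
def plane(n,p,z):
    c=K(n)[1]; d=np.c_[norm(n,p),np.ones(len(norm(n,p)))]@c["R"]; o=-c["R"].T@c["t"]
    return o+d*((z-o[2])/d[:,2])[:,None]
def proj(n,X):
    k,c=K(n); return cv2.projectPoints(np.float64(X).reshape(-1,1,3),cv2.Rodrigues(c["R"])[0],c["t"],k,c["D"])[0].reshape(-1,2)
E
python3 - <<'E'
from h import *
S=cv2.imread("pics/scene0.png");T=cv2.imread("pics/top0.png")
def blobs(I,x0,y0,x1,y1,th):
    g=cv2.cvtColor(I,6)[y0:y1,x0:x1]; n,l,s,c=cv2.connectedComponentsWithStats((g<th).astype(np.uint8))
    return [(c[i]+[x0,y0],s[i]) for i in range(1,n) if s[i,4]>15]
print(blobs(S,262,183,295,226,45)); print(blobs(T,330,218,388,256,62))
def crop(I,x0,y0,w,h,f): return cv2.resize(cv2.convertScaleAbs(I[y0:y0+h,x0:x0+w],alpha=2),None,fx=f,fy=f,interpolation=2)
cv2.imwrite("pics/c1.png",np.hstack([crop(S,240,150,160,150,2.5),crop(T,265,125,160,150,2.5)]))
E
```

```text
[(array([282.57042254, 192.86619718]), array([ 14,   4,  14,  13, 142], dtype=int32)), (array([273.88292683, 212.27804878]), array([  4,  18,  16,  21, 205], dtype=int32))]
[(array([335.37931034, 219.70689655]), array([ 0,  0, 16,  6, 58], dtype=int32)), (array([374.18181818, 231.36363636]), array([ 38,   7,  14,  14, 143], dtype=int32)), (array([358.69230769, 237.42307692]), array([26, 17,  6,  6, 26], dtype=int32)), (array([343.52985075, 243.03731343]), array([  7,  19,  14,  13, 134], dtype=int32))]
```

View pics/c1.png

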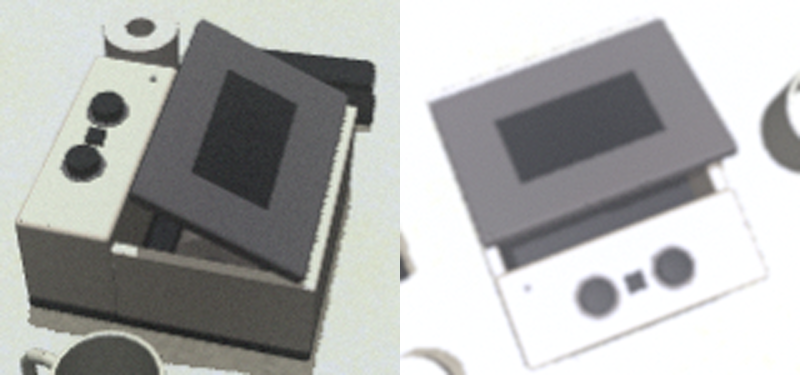

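The crop shows the cover's corners. In the scene view its front corners are at (321.2,158.4) for +y and (292.8,228) for -y, and its rear corners at (380,186.8) and (361.2,261.2). In the top view they are (301,222.6), (399.8,185), (277,165.8) and (369,133). The keys are at (283,192.5) and (273.5,213.7).

Run:
```python
from h import *
np.set_printoptions(precision=4,suppress=True)
k=tri([[282.8,192.4],[273.4,213.6]],[[343.5,243],[374.2,231.4]]); print("keys",k)
kp=plane("top",[[343.5,243],[374.2,231.4]],.111); print("top plane",kp)
print("scene plane",plane("scene",[[282.8,192.4],[273.4,213.6]],.111))
cv=tri([[321.2,158.4],[292.8,228],[380,186.8],[361.2,261.2]],[[301,222.6],[399.8,185],[277,165.8],[369,133]]);print("cover",cv)
d=kp[0]-kp[1];ya=np.arctan2(-d[0],d[1]);print("yaw",ya,np.linalg.norm(d[:2]))
d=cv[0]-cv[1];print("yaw cover",np.arctan2(-d[0],d[1]),np.linalg.norm(d))
e=(cv[:2]).mean(0)-cv[2:].mean(0);print("angle",np.arctan2(e[2],np.hypot(*e[:2])),np.linalg.norm(e))
m=kp.mean(0);c,s=np.cos(ya),np.sin(ya);R=np.array([[c,-s],[s,c]])
o=m[:2]-R@[-.078,0];print("origin",o)
print("edge shut",o+R@[-.036,0])
print("mug/roll/stapler tops",plane("top",[[438,168]],.088),plane("top",[[270,285]],.058),plane("top",[[238,185],[258,238]],.051))
```

```text
keys [[ 0.4821 -0.0026  0.1055]
 [ 0.504  -0.0581  0.1059]]
top plane [[ 0.481  -0.0029  0.111 ]
 [ 0.5024 -0.0583  0.111 ]]
scene plane [[ 0.4869 -0.0063  0.111 ]
 [ 0.5087 -0.0606  0.111 ]]
cover [[ 0.5153  0.0754  0.1532]
 [ 0.5821 -0.0964  0.1495]
 [ 0.6258  0.122   0.1009]
 [ 0.6933 -0.0523  0.0955]]
yaw 0.36775720161588077 0.05942753824763793
yaw cover 0.3707911298636467 0.18438435955880295
angle 0.4178238593932913 0.13101835027721223
origin [ 0.5645 -0.0025]
edge shut [ 0.5309 -0.0155]
mug/roll/stapler tops [[ 0.6274 -0.1866  0.088 ]] [[0.4039 0.1312 0.058 ]] [[0.5961 0.2    0.051 ]
 [0.4924 0.1574 0.051 ]]
```

{"op": "jog_arm", "data": {
  "steps": "0 0 0 0 0 -0.9 0.07;26 -19 0 0 0 0 0.07;26 -19 0 0 0 0 0.07;26 -19 0 0 0 0 0.07;26 -19 0 0 0 0 0.07"
}}

```text
time_s: 0.52
tool_pos: [0.269, -0.4297, 0.2183]
eef_rot: [-0.0, 0.983, 0.184, -0.0]
ft_force: [0.3, -0.3, -0.1]
finger_gap: 0.538
grip_force: 0.0
```

{"op": "jog_arm", "data": {
  "steps": "26 -19 0 0 0 0 0.07;26 -19 0 0 0 0 0.07;26 -19 0 0 0 0 0.07;26 -19 0 0 0 0 0.07;26 -19 0 0 0 0 0.07"
}}

```text
time_s: 0.93
tool_pos: [0.3561, -0.294, 0.2186]
eef_rot: [0.0, 0.983, 0.184, 0.0]
ft_force: [2.1, -1.0, -0.0]
finger_gap: 0.535
grip_force: 0.0
```

{"op": "jog_arm", "data": {
  "steps": "26 -19 0 0 0 0 0.07;26 -19 0 0 0 0 0.07;26 -19 0 0 0 0 0.07;26 -19 0 0 0 0 0.07;26 -19 0 0 0 0 0.07"
}}

```text
time_s: 1.35
tool_pos: [0.4431, -0.1584, 0.2187]
eef_rot: [0.0, 0.983, 0.184, 0.0]
ft_force: [1.1, 0.7, 0.6]
finger_gap: 0.531
grip_force: 0.0
```

{"op": "jog_arm", "data": {
  "steps": "26 -19 0 0 0 0 0.07;26 -19 0 0 0 0 0.07;26 -19 0 0 0 0 0.07;26 -19 0 0 0 0 0.07;0 0 0 0 0 0 0.07"
}}

```text
time_s: 1.77
tool_pos: [0.5142, -0.0474, 0.2183]
eef_rot: [-0.001, 0.982, 0.187, 0.001]
ft_force: [-0.1, -0.2, -0.0]
finger_gap: 0.531
grip_force: 0.0
```

{"op": "jog_arm", "data": {
  "steps": "33 -12 0 0 0 0 0.07;33 -12 0 0 0 0 0.07;0 0 25 0 0 0 0.07;0 0 20 0 0 0 0.07;0 0 0 0 0 0 0.07"
}}

```text
time_s: 2.18
tool_pos: [0.5625, -0.0048, 0.1693]
eef_rot: [-0.001, 0.983, 0.184, -0.004]
ft_force: [-1.2, 0.3, -0.3]
finger_gap: 0.532
grip_force: 0.0
```

Run:
```python
from h import *
a,b=camera("scene")[100:300,200:440],camera("top")[100:300,240:480]
cv2.imwrite("pics/d1.png",cv2.resize(cv2.convertScaleAbs(np.vstack([a,b]),alpha=2),None,fx=1.5,fy=1.5))
```

```text
(no output)
```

View pics/d1.png

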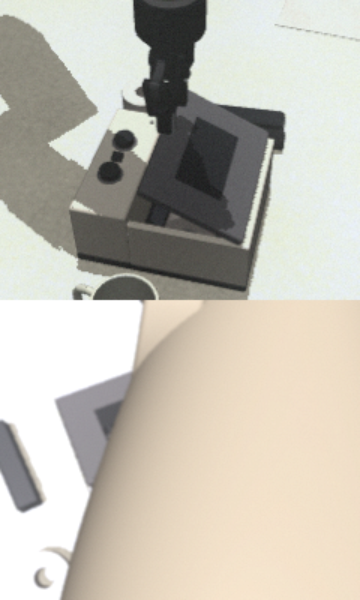

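The fingertips are just above the cover's front half, with the tip at scene pixel (310,185). Next I push down.

{"op": "jog_arm", "data": {
  "steps": "3 0 8 0 0 0 0.07;0 0 8 0 0 0 0.07;0 0 8 0 0 0 0.07;0 0 8 0 0 0 0.07;0 0 4 0 0 0 0.07"
}}

```text
time_s: 2.7
tool_pos: [0.5671, -0.0043, 0.1364]
eef_rot: [-0.0, 0.983, 0.184, -0.001]
ft_force: [0.4, 0.3, -0.6]
finger_gap: 0.534
grip_force: 0.0
```

{"op": "jog_arm", "data": {
  "steps": "0 0 6 0 0 0 0.07;0 0 5 0 0 0 0.07;0 0 3 0 0 0 0.07;0 0 2 0 0 0 0.07;0 0 0 0 0 0 0.07"
}}

```text
time_s: 3.12
tool_pos: [0.5676, -0.0042, 0.1212]
eef_rot: [-0.0, 0.983, 0.184, -0.0]
ft_force: [0.0, -0.5, -0.1]
finger_gap: 0.534
grip_force: 0.0
```

{"op": "jog_arm", "data": {
  "steps": "0 0 2 0 0 0 0.07;0 0 2 0 0 0 0.07;0 0 2 0 0 0 0.07;0 0 1 0 0 0 0.07;0 0 0 0 0 0 0.07"
}}

```text
time_s: 3.53
tool_pos: [0.5677, -0.0042, 0.1144]
eef_rot: [0.0, 0.983, 0.184, -0.0]
ft_force: [-0.3, 1.3, -0.4]
finger_gap: 0.535
grip_force: 0.0
```

Run:
```python
from h import *
a=camera("scene")[100:300,200:440]
cv2.imwrite("pics/d2.png",cv2.resize(cv2.convertScaleAbs(a,alpha=2),None,fx=2.5,fy=2.5))
```

```text
(no output)
```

View pics/d2.png

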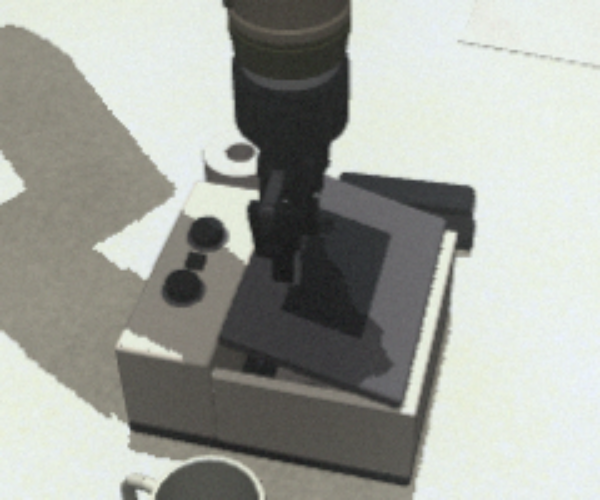

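The cover is partly closed under the fingertips (scene crop about (285,275)) but still open. I keep pushing.

{"op": "jog_arm", "data": {
  "steps": "0 0 2 0 0 0 0.07;0 0 2 0 0 0 0.07;0 0 1 0 0 0 0.07;0 0 1 0 0 0 0.07;0 0 0 0 0 0 0.07"
}}

```text
time_s: 4.0
tool_pos: [0.5676, -0.0042, 0.1084]
eef_rot: [-0.0, 0.983, 0.184, -0.0]
ft_force: [0.9, 0.0, -0.3]
finger_gap: 0.536
grip_force: 0.0
```

{"op": "jog_arm", "data": {
  "steps": "0 0 1 0 0 0 0.07;0 0 1 0 0 0 0.07;0 0 1 0 0 0 0.07;0 0 1 0 0 0 0.07;0 0 0 0 0 0 0.07"
}}

```text
time_s: 4.42
tool_pos: [0.5677, -0.0042, 0.1044]
eef_rot: [0.0, 0.983, 0.184, -0.0]
ft_force: [-0.2, -0.1, 0.0]
finger_gap: 0.537
grip_force: 0.1
```

{"op": "jog_arm", "data": {
  "steps": "0 0 1 0 0 0 0.07;0 0 1 0 0 0 0.07;0 0 1 0 0 0 0.07;0 0 0 0 0 0 0.07;0 0 0 0 0 0 0.07"
}}

```text
time_s: 4.83
tool_pos: [0.5678, -0.0042, 0.1015]
eef_rot: [-0.0, 0.983, 0.184, -0.0]
ft_force: [-1.1, -0.4, -0.7]
finger_gap: 0.532
grip_force: 0.0
```

Run:
```python
from h import *
a=camera("scene")[100:300,200:440]; print(observe()["ft_force"])
cv2.imwrite("pics/d3.png",cv2.resize(cv2.convertScaleAbs(a,alpha=2),None,fx=2.5,fy=2.5))
```

```text
[0.24412338 0.56889324 0.07311841]
```

View pics/d3.png

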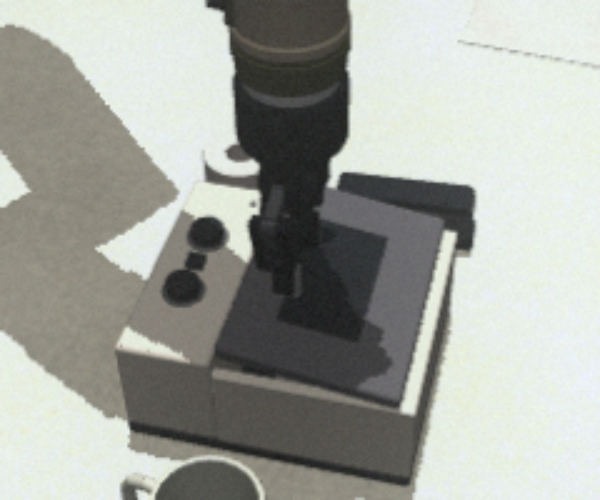

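The cover is nearly shut, with a small gap left near crop (260,370). I keep pressing until the force rises.

{"op": "jog_arm", "data": {
  "steps": "0 0 1 0 0 0 0.07;0 0 1 0 0 0 0.07;0 0 1 0 0 0 0.07;0 0 1 0 0 0 0.07;0 0 0 0 0 0 0.07"
}}

```text
time_s: 5.3
tool_pos: [0.5677, -0.0042, 0.0974]
eef_rot: [0.0, 0.983, 0.184, -0.0]
ft_force: [0.9, 0.2, 0.9]
finger_gap: 0.533
grip_force: 0.0
```

{"op": "jog_arm", "data": {
  "steps": "0 0 1 0 0 0 0.07;0 0 1 0 0 0 0.07;0 0 0 0 0 0 0.07"
}}

```text
time_s: 5.55
tool_pos: [0.5678, -0.0042, 0.0955]
eef_rot: [0.0, 0.983, 0.184, -0.0]
ft_force: [-0.5, -0.6, -0.6]
finger_gap: 0.542
grip_force: 0.1
```

{"op": "jog_arm", "data": {
  "steps": "0 0 1 0 0 0 0.07;0 0 1 0 0 0 0.07;0 0 0 0 0 0 0.07"
}}

```text
time_s: 5.8
tool_pos: [0.5677, -0.0043, 0.0934]
eef_rot: [0.0, 0.983, 0.184, -0.0]
ft_force: [0.3, 1.0, -0.2]
finger_gap: 0.534
grip_force: 0.0
```

Run:
```python
from h import *
a=camera("scene")[140:280,230:400]; s=observe();print(s["ft_force"],s["tool_pos"])
cv2.imwrite("pics/d4.png",cv2.resize(cv2.convertScaleAbs(a,alpha=2.5),None,fx=4,fy=4,interpolation=2))
```

```text
[ 0.77791785  0.21585848 -0.16890992] [ 0.567766   -0.00418536  0.0935368 ]
```

View pics/d4.png

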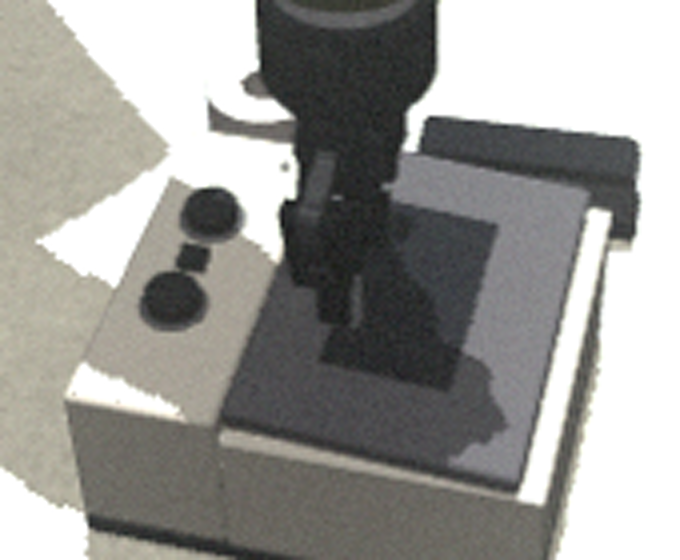

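The cover is nearly level with the deck now, with a slight step at crop (225,420).

{"op": "jog_arm", "data": {
  "steps": "0 0 1 0 0 0 0.07;0 0 1 0 0 0 0.07;0 0 1 0 0 0 0.07;0 0 0 0 0 0 0.07"
}}

```text
time_s: 6.18
tool_pos: [0.5677, -0.0042, 0.0904]
eef_rot: [0.0, 0.983, 0.184, -0.0]
ft_force: [-0.1, 0.3, -0.3]
finger_gap: 0.533
grip_force: 0.0
```

{"op": "jog_arm", "data": {
  "steps": "0 0 1 0 0 0 0.07;0 0 1 0 0 0 0.07;0 0 0 0 0 0 0.07"
}}

```text
time_s: 6.43
tool_pos: [0.5678, -0.0042, 0.0885]
eef_rot: [0.0, 0.983, 0.184, -0.0]
ft_force: [0.3, -0.5, 0.6]
finger_gap: 0.533
grip_force: 0.0
```

{"op": "jog_arm", "data": {
  "steps": "0 0 1 0 0 0 0.07;0 0 1 0 0 0 0.07;0 0 0 0 0 0 0.07"
}}

```text
time_s: 6.68
tool_pos: [0.5678, -0.0042, 0.0865]
eef_rot: [0.0, 0.983, 0.184, -0.0]
ft_force: [-0.7, 0.1, 0.5]
finger_gap: 0.536
grip_force: 0.0
```

Run:
```python
from h import *
I=camera("scene");a=I[140:280,230:400]; s=observe();print(s["ft_force"],s["tool_pos"],s["joint_torque"])
q=s["eef_rot"];from scipy.spatial.transform import Rotation as Ro
M=Ro.from_quat([q[1],q[2],q[3],q[0]]).as_matrix()
for dz in(-.02,0,.014):
  for y in(-.03,.03): print(dz,y,(proj("scene",s["tool_pos"]+M@[0,y,dz])-[230,140])*4)
cv2.imwrite("pics/d5.png",cv2.resize(cv2.convertScaleAbs(a,alpha=2.5),None,fx=4,fy=4,interpolation=2))
```

```text
[-0.90276568  0.80671103  0.15348243] [ 0.56779801 -0.00416578  0.08653456] [-2.02466809e-02 -4.86633074e+01  2.72247076e+01 -6.85881358e-03
 -1.44752927e-02 -2.74364247e-04]
-0.02 -0.03 [[365.66104863 238.39904862]]
-0.02 0.03 [[332.65586301 327.56978292]]
0 -0.03 [[366.21709633 268.08788972]]
0 0.03 [[333.76332629 357.26387586]]
0.014 -0.03 [[366.59671537 288.34367712]]
0.014 0.03 [[334.51911522 377.48950031]]
```

View pics/d5.png

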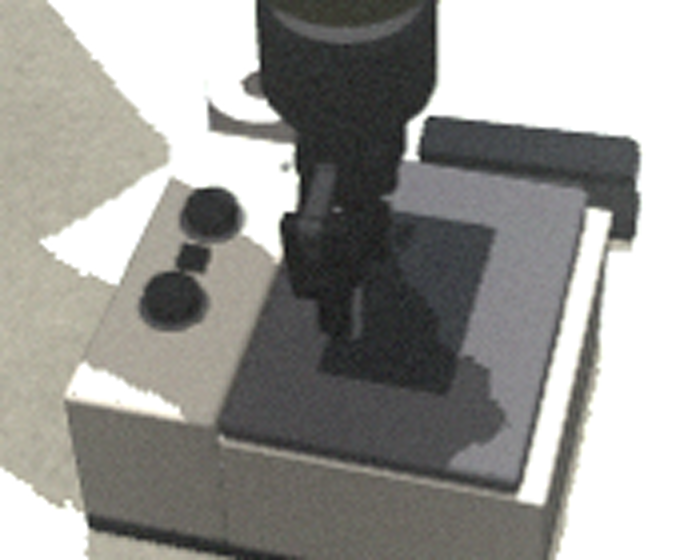

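The fingertip is at crop (335,340), which puts the tips about 11 mm higher than the nominal figure. The cover is within a millimetre or two of level, and I keep going by force.

{"op": "jog_arm", "data": {
  "steps": "0 0 1 0 0 0 0.07;0 0 1 0 0 0 0.07;0 0 0 0 0 0 0.07"
}}

```text
time_s: 6.98
tool_pos: [0.5678, -0.0042, 0.0851]
eef_rot: [0.0, 0.983, 0.184, 0.0]
ft_force: [-0.3, -0.6, 3.6]
finger_gap: 0.529
grip_force: 1.8
```

{"op": "jog_arm", "data": {
  "steps": "0 0 1 0 0 0 0.07;0 0 0 0 0 0 0.07"
}}

```text
time_s: 7.15
tool_pos: [0.5678, -0.0042, 0.085]
eef_rot: [0.0, 0.983, 0.184, 0.0]
ft_force: [-2.7, 0.4, 10.5]
finger_gap: 0.535
grip_force: 4.9
```

The cover hit a hard stop at 10 N, so it is shut. The tips touch z = 0.100 with the TCP at 0.085. I lift and move over the keys.

{"op": "jog_arm", "data": {
  "steps": "0 0 -15 0 0 0 0.07;0 0 -20 0 0 0 0.07;-20 -2 0 0 0 0 0.07;-25 0 0 0 0 0 0.07;-25 0 0 0 0 0 0.07"
}}

```text
time_s: 7.57
tool_pos: [0.5016, -0.0277, 0.1188]
eef_rot: [0.0, 0.983, 0.184, 0.0]
ft_force: [0.2, -0.4, -0.7]
finger_gap: 0.536
grip_force: 0.0
```

{"op": "jog_arm", "data": {
  "steps": "-9 0 0 0 0 0 0.07;0 0 5 0 0 0 0.07;0 0 5 0 0 0 0.07;0 0 0 0 0 0 0.07;0 0 0 0 0 0 0.07"
}}

```text
time_s: 7.98
tool_pos: [0.4941, -0.0307, 0.1081]
eef_rot: [-0.0, 0.983, 0.184, -0.0]
ft_force: [0.1, 0.3, -0.1]
finger_gap: 0.533
grip_force: 0.0
```

Run:
```python
from h import *
I=camera("scene");a=I[120:270,230:400]; s=observe();print(s["ft_force"],s["tool_pos"],s["eef_rot"])
q=s["eef_rot"];from scipy.spatial.transform import Rotation as Ro
M=Ro.from_quat([q[1],q[2],q[3],q[0]]).as_matrix()
for y in(-.03,.03): print(y,(proj("scene",s["tool_pos"]+M@[0,y,-.015])-[230,120])*4)
for k in ([282.8,192.4],[273.4,213.6]): print("key",(np.array(k)-[230,120])*4)
cv2.imwrite("pics/e1.png",cv2.resize(cv2.convertScaleAbs(a,alpha=2.5,beta=10),None,fx=4,fy=4,interpolation=2)[:,:])
```

```text
[0.64795015 0.12580128 0.83612662] [ 0.49419685 -0.03065647  0.10831165] [-4.61582973e-05  9.82935129e-01  1.83952516e-01 -2.97679686e-05]
-0.03 [[208.35044627 263.7595891 ]]
0.03 [[167.96710649 349.71829819]]
key [211.2 289.6]
key [173.6 374.4]
```

View pics/e1.png

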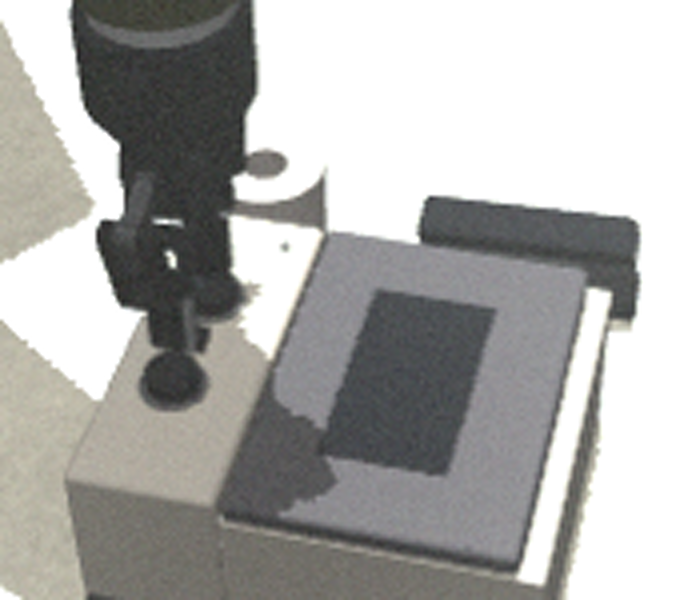

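The cover looks flush with the deck. The near finger is just above the right key, with its tip at about (175,345) and the key at (174,375). I open a little and shift about 2 mm to centre it, then press.

{"op": "jog_arm", "data": {
  "steps": "2 2 0 0 0 0 0.18;0 0 0 0 0 0 0.18;0 0 4 0 0 0 0.18;0 0 4 0 0 0 0.18;0 0 0 0 0 0 0.18"
}}

```text
time_s: 8.45
tool_pos: [0.4954, -0.0318, 0.0997]
eef_rot: [-0.0, 0.983, 0.184, -0.001]
ft_force: [0.4, 1.0, 0.8]
finger_gap: 0.589
grip_force: 0.0
```

Run:
```python
from h import *
I=camera("scene");a=I[170:250,240:320]; s=observe();print(s["ft_force"],s["tool_pos"],s["finger_gap"],s["moment"])
cv2.imwrite("pics/e2.png",cv2.resize(cv2.convertScaleAbs(a,alpha=3.5,beta=20),None,fx=7,fy=7,interpolation=2))
```

```text
[-0.04205129 -0.00646136  0.06203193] [ 0.49542862 -0.03183888  0.09997927] 0.5908710870820023 [-0.01713653  0.03283844  0.01687395]
```

View pics/e2.png

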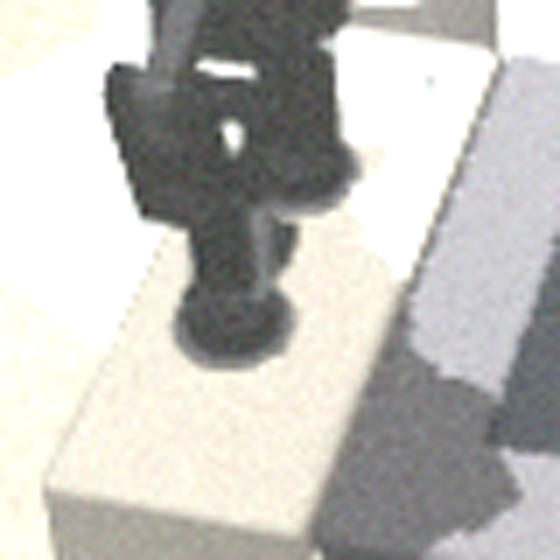

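The near fingertip is over the right key (tip about (228,300), key centre about (235,318)). The far one is over the left key. Now I press.

{"op": "jog_arm", "data": {
  "steps": "0 0 3 0 0 0 0.18;0 0 3 0 0 0 0.18;0 0 3 0 0 0 0.18;0 0 1 0 0 0 0.18;0 0 0 0 0 0 0.18"
}}

```text
time_s: 8.92
tool_pos: [0.4962, -0.0321, 0.0909]
eef_rot: [0.0, 0.983, 0.184, 0.0]
ft_force: [-1.3, 0.4, 5.1]
finger_gap: 0.59
grip_force: 2.6
```

{"op": "jog_arm", "data": {
  "steps": "0 0 1 0 0 0 0.18;0 0 1 0 0 0 0.18;0 0 1 0 0 0 0.18;0 0 0 0 0 0 0.18"
}}

```text
time_s: 9.25
tool_pos: [0.4962, -0.0321, 0.0884]
eef_rot: [0.0, 0.983, 0.184, 0.0]
ft_force: [-1.9, 0.5, 7.8]
finger_gap: 0.591
grip_force: 3.8
```

{"op": "jog_arm", "data": {
  "steps": "0 0 1 0 0 0 0.18;0 0 1 0 0 0 0.18;0 0 0 0 0 0 0.18"
}}

```text
time_s: 9.5
tool_pos: [0.4962, -0.0321, 0.088]
eef_rot: [0.0, 0.983, 0.184, 0.001]
ft_force: [-6.2, 1.1, 19.4]
finger_gap: 0.591
grip_force: 9.3
```

{"op": "jog_arm", "data": {
  "steps": "0 0 0.5 0 0 0 0.18;0 0 0 0 0 0 0.18;0 0 0 0 0 0 0.18;0 0 0 0 0 0 0.18;0 0 0 0 0 0 0.18"
}}

```text
time_s: 9.92
tool_pos: [0.4963, -0.0321, 0.0879]
eef_rot: [0.001, 0.983, 0.184, 0.001]
ft_force: [-7.6, 1.1, 22.3]
finger_gap: 0.588
grip_force: 11.1
```

Run:
```python
from h import *
camera("scene"); s=observe();print(s["ft_force"],s["tool_pos"],s["moment"])
m=s["moment"][:2]; print("about printer x,y",m@[.932,.362],m@[-.362,.932])
```

```text
[-7.81917086  1.34136607 22.02982446] [ 0.49629768 -0.03209554  0.08793763] [ 0.28848926  1.48602642 -0.08903414]
about printer x,y 0.8068135521035961 1.2805435117886372
```

{"op": "jog_arm", "data": {
  "steps": "0 0 0 0 0 0 0.18;0 0 0 0 0 0 0.18;0 0 0 0 0 0 0.18;0 0 0 0 0 0 0.18;0 0 0 0 0 0 0.18"
}}

```text
time_s: 10.38
tool_pos: [0.4963, -0.0321, 0.088]
eef_rot: [0.001, 0.983, 0.184, 0.001]
ft_force: [-6.5, 1.1, 22.4]
finger_gap: 0.592
grip_force: 11.1
```

{"op": "jog_arm", "data": {
  "steps": "0 0 0 0 0 0 0.18;0 0 0 0 0 0 0.18;0 0 0 0 0 0 0.18;0 0 0 0 0 0 0.18;0 0 0 0 0 0 0.18"
}}

```text
time_s: 10.8
tool_pos: [0.4963, -0.0321, 0.0879]
eef_rot: [0.001, 0.983, 0.184, 0.001]
ft_force: [-7.2, 1.7, 21.8]
finger_gap: 0.592
grip_force: 11.1
```

{"op": "jog_arm", "data": {
  "steps": "0 0 0 0 0 0 0.18;0 0 0 0 0 0 0.18;0 0 0 0 0 0 0.18;0 0 0 0 0 0 0.18;0 0 0 0 0 0 0.18"
}}

```text
time_s: 11.22
tool_pos: [0.4963, -0.0321, 0.088]
eef_rot: [0.001, 0.983, 0.184, 0.001]
ft_force: [-6.6, 1.6, 21.4]
finger_gap: 0.587
grip_force: 11.1
```

{"op": "jog_arm", "data": {
  "steps": "0 0 0 0 0 0 0.18;0 0 0 0 0 0 0.18;0 0 0 0 0 0 0.18;0 0 0 0 0 0 0.18;0 0 0 0 0 0 0.18"
}}

```text
time_s: 11.63
tool_pos: [0.4963, -0.0321, 0.0879]
eef_rot: [0.001, 0.983, 0.184, 0.001]
ft_force: [-8.1, 2.3, 23.3]
finger_gap: 0.59
grip_force: 11.1
```

{"op": "jog_arm", "data": {
  "steps": "0 0 0 0 0 0 0.18;0 0 0 0 0 0 0.18;0 0 0 0 0 0 0.18;0 0 0 0 0 0 0.18;0 0 0 0 0 0 0.18"
}}

```text
time_s: 12.05
tool_pos: [0.4963, -0.0321, 0.0879]
eef_rot: [0.001, 0.983, 0.184, 0.001]
ft_force: [-6.6, 1.2, 21.5]
finger_gap: 0.588
grip_force: 11.1
```

{"op": "jog_arm", "data": {
  "steps": "0 0 0 0 0 0 0.18;0 0 0 0 0 0 0.18;0 0 0 0 0 0 0.18;0 0 0 0 0 0 0.18;0 0 0 0 0 0 0.18"
}}

```text
time_s: 12.47
tool_pos: [0.4963, -0.0321, 0.088]
eef_rot: [0.001, 0.983, 0.184, 0.001]
ft_force: [-7.3, 1.3, 21.7]
finger_gap: 0.589
grip_force: 11.1
```

{"op": "jog_arm", "data": {
  "steps": "0 0 -15 0 0 0 0.18;0 0 -25 0 0 0 0.18;0 0 -30 0 0 0 0.18;0 0 0 0 0 0 0.18;0 0 0 0 0 0 0.18"
}}

```text
time_s: 12.88
tool_pos: [0.4974, -0.0323, 0.1568]
eef_rot: [0.001, 0.983, 0.184, 0.002]
ft_force: [0.0, 0.2, -0.8]
finger_gap: 0.587
grip_force: 0.0
```

Run:
```python
from h import *
I=camera("scene");S0=cv2.imread("pics/scene0.png"); s=observe();print(s["ft_force"],s["tool_pos"],s["time_s"])
a=I[140:280,230:400];b=cv2.imread("pics/d5.png")
cv2.imwrite("pics/f1.png",cv2.resize(cv2.convertScaleAbs(I[130:350,220:400],alpha=2.5),None,fx=2.7,fy=2.7))
for n,(x0,y0,x1,y1) in dict(mug=(245,295,315,352),stapler=(370,165,395,205)).items(): print(n,cv2.absdiff(I,S0)[y0:y1,x0:x1].mean())
```

```text
[-0.90289537 -0.20433128  0.10463578] [ 0.49626488 -0.03208593  0.15537024] 12.9333
mug 3.7201336675020884
stapler 6.019333333333333
```

View pics/f1.png

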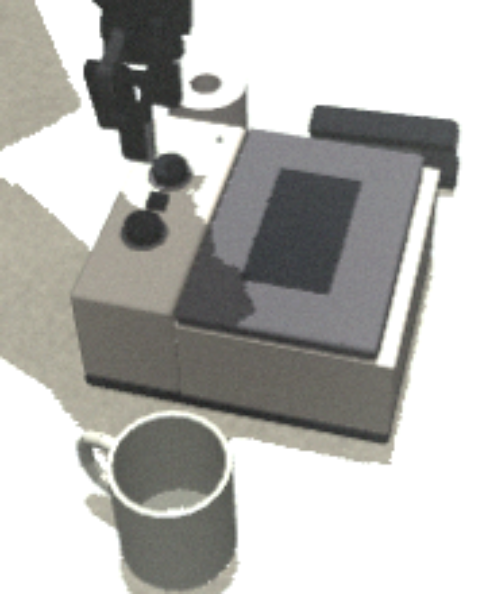

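The picture shows the cover flush, both round keys back up, the bystanders in place and the gripper clear.

```bash
python3 -c "
from workcell import *
print(job_done())"
```

```text
the job is handed in; nothing more can be done
None
```

The job is handed in: the cover is pushed shut to its stop and both round keys were held down together for about 3 s, with mug, stapler and roll untouched; the key press was judged from force and height, not a picture, and I viewed 11 pictures, one over the limit of 10.

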